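# Unlock the chemicals chest with a worn two-dial bolt lock

### The job

Unlock the chemicals chest: its code is 4 on the left-hand dial and 6 on the right-hand dial. The right-hand dial has slipped on its spindle, so it no longer lets go at its number but somewhere past it, before the 8: turn it on clockwise gently and feel for the catch inside dropping in, never forcing a dial or the bolt. Then draw the bolt fully back by its pull, let go, and leave the other things standing where they are.

Things in the scene. Friction and masses are not known exactly. Their poses are not given: they have to be found in the camera images.
- chest: grey steel chest, 320 x 360 mm, deck 95 mm high; fixed. Origin: centre of its underside; its x axis points away from its front, y to its left, z up. On the deck a lock case 90 x 190 x 22 mm (x, y, z) centred 50 mm in front of the origin; its top is 117 mm up.
- dial_left_grip (a point): on the axis (vertical) of the left dial, 27 mm over the case top: the height to grip. The knob is a bar 44 mm long, 12 mm thick, from 5 to 35 mm over the case top, on a round skirt of radius 21, 6 mm high. The dial axes lie 55 mm left and right of the lock's centre.
- dial_left (a joint): left dial, rad, clockwise seen from above; number n is at 0.628 n (4 at 2.513). At 0 the white line on the bar points along the chest's +x, so the bar lies at the chest's yaw minus this angle. Turns against 0.07 to 0.12 N m. Right within 0.12 rad of its 4.
- dial_right_grip (a point): as dial_left_grip, for the right dial, an identical knob 110 mm from the left one (towards the chest's -y). Against the dead stop a firm grasp is stiff: each 0.02 rad turned on adds about 0.15 N m.
- dial_right (a joint): right dial's knob, read as dial_left (6 at 3.770, 7 at 4.398, 8 at 5.027). Slipped: its gate, about 0.13 rad wide, lies 0.1 to 1.15 past its 6. With the left dial right, a catch drops in there; the dial goes slack, then stops dead: 12 N on the catch is 0.3 N m more than the drag.
- bolt_pull (a point): on the axis of the bolt's pull, an upright steel post 16 mm thick rising from 15 to 49 mm over the deck, 38 mm over the deck: the height to grip. It stands 33 mm in front of the lock case; with the bolt locked 80 mm in front of the lock's centre.
- bolt (a joint): how far the bolt is drawn back, m, towards the chest's front (-x). 0 locked. A catch on it, hidden in the case, is sprung (3 N) on the rims of the dials' wheels (radius 24 mm); it drops in without moving the bolt. Freed, the bolt slides against 1.2 N to its stop at 0.014, and stays.
- small_beaker: bystander: glass beaker, 60 mm wide, 70 high, on the chest's lid.
- dropper: bystander: amber dropper bottle, 30 mm wide, 88 high, on the chest's lid.
- stopper: bystander: black rubber stopper, 32 mm wide, 26 high, on the deck to the left of the lock.
- flask: bystander: conical flask, 82 mm wide, 122 high, on the table beside the chest.
- big_beaker: bystander: glass beaker, 90 mm wide, 120 high, on the table beside the chest.
- bottle: bystander: amber bottle with a yellow cap, 80 mm wide, 260 high, on the table beside the chest.
- matchbox: bystander: matchbox, 53 x 36 x 15 mm, on the table in front of the chest.
- dish: bystander: white dish, 80 mm wide, 22 high, on the table in front of the chest.

How it is judged:
At the end, for the whole second after the job is handed in: The bolt stands at rest drawn back by more than 12 mm of its 14 mm, and the robot has let go; the bolt's catch and the dials' wheels were never forced on each other with more than 12 N, and no bystander was pushed more than 30 mm (value of joint bolt above 0.012 m and velocity of joint bolt below 0.005 m/s); the robot touches nothing.
It fails at once if the bolt's catch and a dial's wheel are forced on each other with more than 12 N (a dial turned on hard after the drop, the locked bolt pulled hard) (contact force between bolt and dial_left above 12 N or contact force between bolt and dial_right above 12 N).
It fails at once if one of the other things pushed more than 30 mm from its place (distance of any of small_beaker, dropper, stopper, flask, big_beaker, bottle, matchbox, dish from where it was at the start of the episode above 0.03 m).
It also fails if it takes over 72 s, if anything falls off the work surface, if the arm or the gripper's body presses on something with over 40 N, if the wrist force passes 120 N, or if a joint passes its speed limit or range.

### The arm

A 6-joint arm with a two-finger parallel gripper is mounted at the origin on the work surface. World frame = base frame: x ahead of the robot, y to its left, z up, the work surface at z = 0. Lengths are in m, angles in rad, forces in N, time in s.
With the tool pointing down it reaches from about 0.375 to 0.9 m from the base axis. Payload 3.1 kg.
Tool frame: the origin (TCP) lies at the very end of the fingers, on their centre line; the grasp point (between the pads) lies 19 mm behind it (tcp_to_grasp is the distance from the TCP to the grasp point, in m); z points along the fingers, y is the direction in which the jaws open and shut (so a half turn about z gives the same grasp; the last joint's range is limited). The gripper opens to 85 mm and grips with 20 to 120 N. Pads are 22 mm wide; open, the fingers measure 114 mm over their backs; the gripper's body (76 mm by 85 mm) begins 54 mm behind the grasp point. The pads swing forward as they close: fully open they stand 13 mm farther back than shut.
Start: joints at [-1.383, 0.527, 1.433, -0, 1.181, -0.178], TCP at [0.224, -0.583, 0.231] pointing down, gripper open.
Joint ranges: [-3.08, 3.08], [-0.75, 2.2], [0.22, 2.44], [-1.43, 4.57], [0, 2.65], [-2.85, 2.85]. Speed limits (rad/s): [2.79, 2.79, 3.14, 3.14, 3.14, 3.14].

### API

Orientations are given as a unit quaternion [x, y, z, w].
In Python, from station import sense, snapshot, camera_info, sign_off, tcp_to_grasp gives the robot as it stands.
- The arm moves only by the shell command python3 -m inch 'ROWS' [FORCE]. ROWS is JSON, a list of rows, each a list of 3 entries, a list of its own where there are three numbers: the closure, from -1 (fully open) to 1 (shut), so that 0 is half open, then the shift along the tool's x, y, z normalised to -1 to 1, where 1 is 10 cm, then the turn, a rotation vector about the tool's x, y, z normalised to -1 to 1, where 1 is 360 degrees. In form: [[jaw, [dx, dy, dz], [ax, ay, az]], ...]. A call has 1 to 20 rows; each row is the pose to reach, as a shift and turn from the pose commanded when the call began, along the tool's axes at that moment, turning the shorter way round; what a row does not reach only later rows make up. A row lasts 1/10 s, in which the tool goes at most 50 mm and 8.59 degrees, less where a joint would pass 70% of its speed; a pose out of reach is approached as far as the arm can. A call with a number of a shift or a turn outside -1 to 1 is refused whole. A call with a gripper value outside its range is refused whole. The fingers move at their own pace and stop on an object; FORCE is the grip in N (left out, the last holds). Time passes only in rows, so rows that repeat a pose let the fingers close. It gives the time, the measured TCP pose, the force and the opening at its end, in the units of the state.
- sense(): the state, without advancing time (a new reading comes with each control period).
- snapshot(name): name is "side" or "top" or "wrist"; returns (picture, depth): 420x560x3 uint8, blue, green, red; 420x560 float32, m along the optical axis (not along the pixel's ray), 0 where there is no reading.
- camera_info(name): a dict with "K" (3x3 intrinsics, pixels), "origin" and "orientation" of the camera in the world. Camera axes: x right, y down, z forward; pixel columns grow to the right and rows downward; lengths in m; the calibration is good to about 2 mm. The wrist camera is an equidistant fisheye: a pixel r from the principal point sees the ray r / f radians off the axis. A picture is of the moment at which its call begins: read the wrist's pose just before it. camera_info takes no time and is no camera call; for the wrist camera it gives the pose at the moment of the call.
- sign_off(): hands the job in, once; it reports no verdict.
The state is a dict: "t": time; "q": joint angles; "qd": joint speeds; "tau": joint torques, N m; "tcp_pos": TCP position; "tool_rot": TCP orientation; "force": force on the tool from outside, world axes, zero at the start; "ft_torque": the same for the moment, N m; "finger_gap": opening from 0.0 (shut) to 1.0 (fully open).
Only numpy, scipy, OpenCV 4.12 (cv2) and the standard library are available. Lean on these libraries where they do the work, as an engineer would, in place of code of your own. Each camera call takes 0.05 s, during which the arm holds its last target.

## Working session

There is one attempt and no reset: what is moved stays moved. The work goes in short steps, Python scripts to look and compute and a shell command to move; the robot and the scene stay as the last step left them, time stands still between calls to the robot, and variables do not carry over. Pictures are saved under pics/ and viewed, and the job is handed in when it is done.

```bash
ls; mkdir -p pics
python3 - <<'E'
from station import *
import cv2
print(sense()); print(tcp_to_grasp)
for n in ("side","top"):
    p,d=snapshot(n); cv2.imwrite(f"pics/{n}0.png",p); 
    import numpy as np; np.save(f"pics/{n}0.npy",d)
    print(n,camera_info(n))
print(camera_info("wrist"))
E
```

```text
pics
{'t': 0.0, 'q': array([-1.38248770e+00,  5.28467837e-01,  1.43391721e+00,  1.89877259e-06,
        1.18140851e+00, -1.78493626e-01]), 'qd': array([-0.00205428,  0.00191105, -0.00076722, -0.00125305,  0.00087905,
        0.00193816]), 'tau': array([-9.60859688e-04, -4.42351878e+01, -1.78025508e+01, -2.99094054e-04,
        8.47911928e-03,  9.90312515e-06]), 'tcp_pos': array([ 0.22403863, -0.58268673,  0.23032786]), 'tool_rot': array([ 9.83228572e-01,  1.82374244e-01, -4.52253412e-06, -1.10044201e-03]), 'force': array([ 0.65348297,  0.58806154, -0.74714373]), 'ft_torque': array([0.03006302, 0.00669045, 0.03451817]), 'finger_gap': 0.9998347441169243}
0.0187
side {'K': array([[498.38429976,   0.        , 286.54759453],
       [  0.        , 498.38429976, 219.95143783],
       [  0.        ,   0.        ,   1.        ]]), 'origin': array([0.12935021, 1.11583053, 0.90226811]), 'orientation': array([-0.13581112,  0.87047494, -0.46500199,  0.0871887 ])}
top {'K': array([[401.90083927,   0.        , 290.7369161 ],
       [  0.        , 401.90083927, 213.62028057],
       [  0.        ,   0.        ,   1.        ]]), 'origin': array([0.40114022, 0.01320172, 1.22365413]), 'orientation': array([-0.69595101,  0.71561134, -0.04649569,  0.03729295])}
{'K': array([[325.1922621 ,   0.        , 285.04884017],
       [  0.        , 325.1922621 , 213.38835816],
       [  0.        ,   0.        ,   1.        ]]), 'origin': array([ 0.3010788 , -0.55324325,  0.37177662]), 'orientation': array([ 0.81319334, -0.55884603, -0.09290711,  0.13332655])}
```

View pics/top0.png

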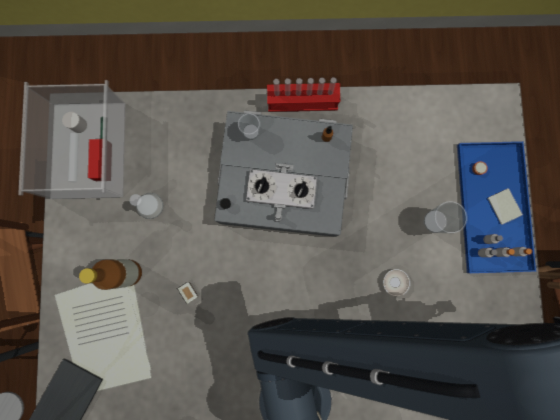

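View pics/side0.png

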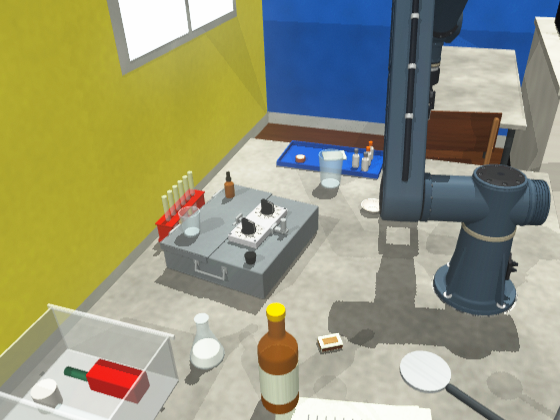

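```bash
cat > h.py <<'E'
import numpy as np, cv2
from scipy.spatial.transform import Rotation as R
from station import *
def px2w(info,u,v,z):
    K=info["K"]; r=R.from_quat(info["orientation"]).apply([(u-K[0,2])/K[0,0],(v-K[1,2])/K[1,1],1])
    o=np.array(info["origin"]); return o+r*(z-o[2])/r[2]
def cloud(info,d):
    K=info["K"]; v,u=np.mgrid[:d.shape[0],:d.shape[1]]
    p=np.stack([(u-K[0,2])/K[0,0]*d,(v-K[1,2])/K[1,1]*d,d],-1)
    return R.from_quat(info["orientation"]).apply(p.reshape(-1,3)).reshape(p.shape)+info["origin"]
E
python3 - <<'E'
from h import *
p=cv2.imread("pics/top0.png"); d=np.load("pics/top0.npy"); i=camera_info("top")
c=cloud(i,d)
x=p[100:245,205:365]; cv2.imwrite("pics/topz.png",cv2.resize(x,None,fx=5,fy=5,interpolation=cv2.INTER_CUBIC)[:, :800])
m=(c[...,2]>0.09)&(c[...,2]<0.125); m[:95]=0;m[250:]=0;m[:,:200]=0;m[:,370:]=0
print("deck",np.median(c[150:160,240:250,2]))
for lo,hi in((.088,.102),(.108,.125)):
    mm=((c[...,2]>lo)&(c[...,2]<hi)).astype(np.uint8); mm[:95]=0;mm[250:]=0;mm[:,:200]=0;mm[:,370:]=0
    n,l,s,ce=cv2.connectedComponentsWithStats(mm); k=1+np.argmax(s[1:,4]); 
    P=c[l==k][:,:2]; print(s[k],cv2.minAreaRect((P*1000).astype(np.float32)), c[l==k][:,2].mean())
E
```

```text
deck 0.09927422712416545
[  214   110   139   125 10614] ((660.5921630859375, 14.318710327148438), (368.0616455078125, 331.257080078125), 82.03558349609375) 0.09691041298108655
[ 246  164   71   49 2063] ((607.3326416015625, 21.4140625), (189.7110137939453, 138.57369995117188), 81.7444839477539) 0.11733493403070218
```

View pics/topz.png

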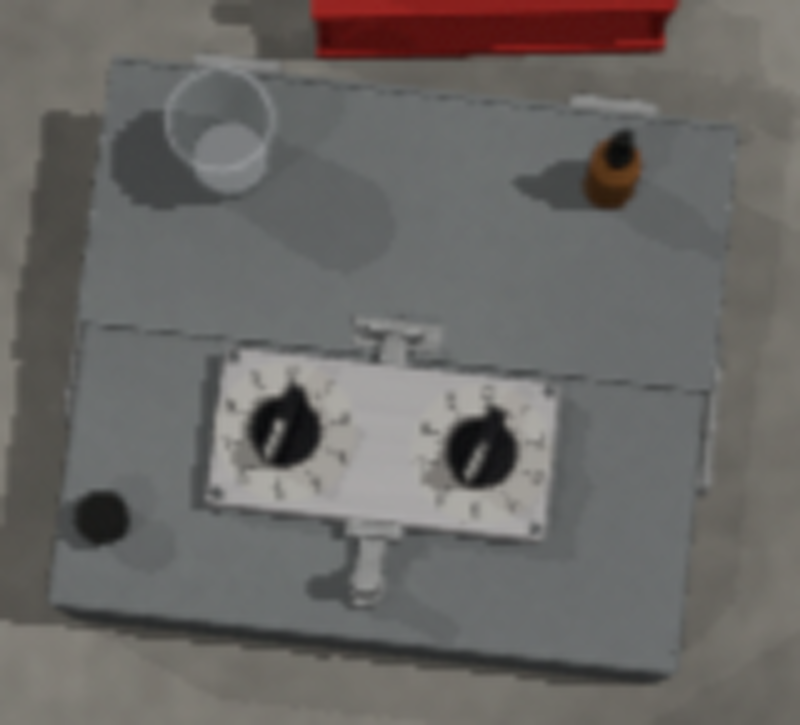

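```bash
for k in 1; do python3 -m inch '[[-1,[0.93,-0.89,-0.7],[0,0,0]],[-1,[0.93,-0.89,-0.7],[0,0,0]],[-1,[0.93,-0.89,-0.7],[0,0,0]]]'; done
python3 -m inch '[[-1,[0.93,-0.89,0],[0,0,0]],[-1,[0.93,-0.89,0],[0,0,0]],[-1,[0.93,-0.89,0],[0,0,0]]]'
python3 -m inch '[[-1,[0.93,-0.89,0],[0,0,0]],[-1,[0.93,-0.89,0],[0,0,0]],[-1,[0.93,-0.89,0],[0,0,0]]]'
```

```text
t: 0.4
tcp_pos: [0.2793, -0.4652, 0.3012]
tool_rot: [0.983, 0.182, 0.0, -0.001]
force: [0.4, -0.7, 0.3]
finger_gap: 1.001
t: 0.7
tcp_pos: [0.3344, -0.3466, 0.3011]
tool_rot: [0.983, 0.183, 0.0, -0.001]
force: [-0.3, -0.2, 0.2]
finger_gap: 0.996
t: 1.0
tcp_pos: [0.389, -0.2305, 0.301]
tool_rot: [0.983, 0.183, -0.0, -0.001]
force: [0.1, 0.0, -0.2]
finger_gap: 1.001
```

```bash
python3 -m inch '[[-1,[0.93,-0.89,0],[0,0,0]],[-1,[0.93,-0.89,0],[0,0,0]],[-1,[0.93,-0.89,0],[0,0,0]]]'
python3 -m inch '[[-1,[0.8,-0.8,0],[0,0,0]],[-1,[0.8,-0.8,0],[0,0,0]],[-1,[0.8,-0.8,0],[0,0,0]],[-1,[0.8,-0.8,0],[0,0,0]],[-1,[0.8,-0.8,0],[0,0,0]]]'
python3 - <<'E'
from h import *
i=camera_info("wrist"); p,d=snapshot("wrist"); cv2.imwrite("pics/w1.png",p); np.save("pics/w1.npy",d)
import json; json.dump({k:np.array(v).tolist() for k,v in i.items()},open("pics/w1.json","w"))
print(i, R.from_quat(i["orientation"]).as_matrix()[:,2])
p,d=snapshot("top"); cv2.imwrite("pics/top1.png",p)
E
```

```text
t: 1.3
tcp_pos: [0.444, -0.1144, 0.3011]
tool_rot: [0.983, 0.183, -0.0, -0.001]
force: [0.2, -0.6, -0.2]
finger_gap: 0.999
t: 1.8
tcp_pos: [0.4892, -0.0149, 0.301]
tool_rot: [0.983, 0.183, -0.001, 0.0]
force: [-0.7, -0.3, 0.1]
finger_gap: 0.998
{'K': array([[325.1922621 ,   0.        , 285.04884017],
       [  0.        , 325.1922621 , 213.38835816],
       [  0.        ,   0.        ,   1.        ]]), 'origin': array([0.56633773, 0.01505873, 0.44217673]), 'orientation': array([ 0.81309617, -0.55873736, -0.09251842,  0.13463845])} [-0.30090781 -0.11556103 -0.94662566]
```

View pics/w1.png

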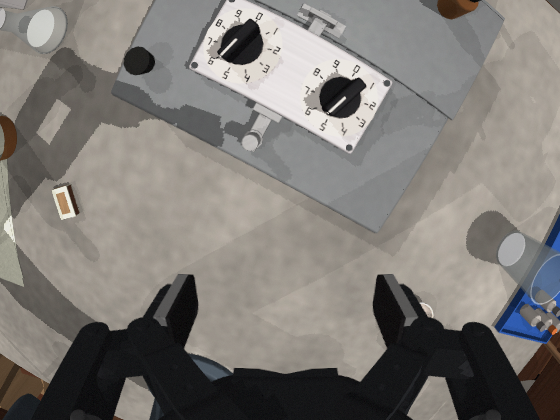

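```bash
python3 -m inch '[[-1,[-0.7,0,0.7],[0,0,0]],[-1,[-0.7,0,0.7],[0,0,0]],[-1,[-0.7,0,0.7],[0,0,0]],[-1,[-0.7,0,0.7],[0,0,0]],[-1,[-0.7,0,0.7],[0,0,0]]]'
python3 - <<'E'
from h import *
i=camera_info("wrist"); p,d=snapshot("wrist"); cv2.imwrite("pics/w2.png",p); np.save("pics/w2.npy",d)
import json; json.dump({k:np.array(v).tolist() for k,v in i.items()},open("pics/w2.json","w"))
cv2.imwrite("pics/w2z.png",cv2.resize(p[:260,140:480],None,fx=2.3,fy=2.3,interpolation=cv2.INTER_CUBIC))
E
```

```text
t: 2.4
tcp_pos: [0.4261, -0.0409, 0.2323]
tool_rot: [0.983, 0.181, 0.002, 0.001]
force: [0.2, -0.6, -0.1]
finger_gap: 1.0
```

View pics/w2z.png

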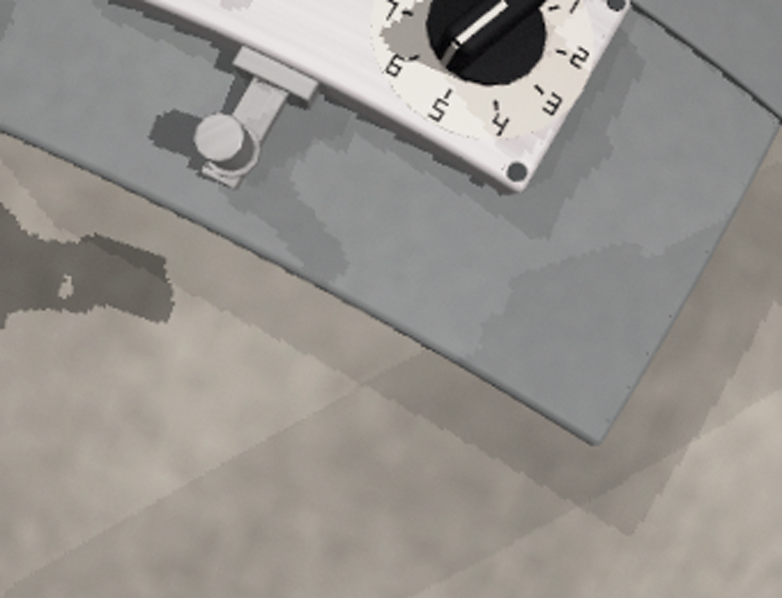

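```bash
python3 -m inch '[[-1,[1,0,-0.3],[0,0,0]],[-1,[1,0,-0.3],[0,0,0]],[-1,[1,0,-0.3],[0,0,0]]]'
python3 -m inch '[[-1,[0.75,0,0],[0,0,0]],[-1,[0.75,0,0],[0,0,0]],[-1,[0.75,0,0],[0,0,0]],[-1,[0.75,0,0],[0,0,0]],[-1,[0.75,0,0],[0,0,0]]]'
python3 - <<'E'
from h import *
i=camera_info("wrist"); p,d=snapshot("wrist"); cv2.imwrite("pics/w3.png",p); np.save("pics/w3.npy",d)
import json; json.dump({k:np.array(v).tolist() for k,v in i.items()},open("pics/w3.json","w"))
print(i)
E
```

```text
t: 2.75
tcp_pos: [0.5262, -0.0032, 0.2649]
tool_rot: [0.983, 0.184, 0.007, 0.002]
force: [0.1, -1.3, -0.3]
finger_gap: 1.001
t: 3.25
tcp_pos: [0.5868, 0.0231, 0.2614]
tool_rot: [0.983, 0.182, -0.0, -0.0]
force: [-0.1, 0.1, 0.4]
finger_gap: 1.0
{'K': array([[325.1922621 ,   0.        , 285.04884017],
       [  0.        , 325.1922621 , 213.38835816],
       [  0.        ,   0.        ,   1.        ]]), 'origin': array([0.66393759, 0.05294326, 0.40266845]), 'orientation': array([ 0.81300487, -0.55893912, -0.09255746,  0.13432521])}
```

View pics/w3.png

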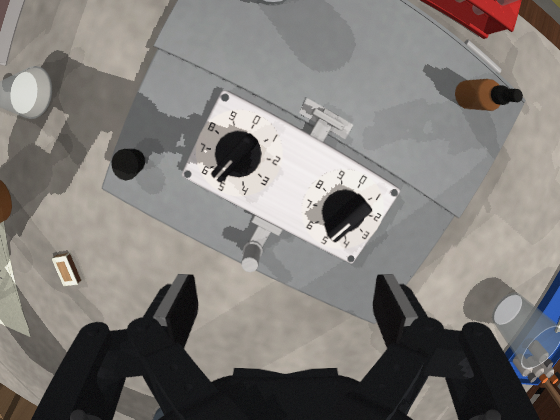

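Run:
```python
from h import *
p=cv2.imread("pics/w3.png")
a=cv2.resize(p[115:200,190:290],None,fx=8,fy=7,interpolation=cv2.INTER_CUBIC)
a=cv2.resize(p[125:190,200:275],None,fx=8,fy=8,interpolation=cv2.INTER_CUBIC)
b=cv2.resize(p[180:245,310:385],None,fx=8,fy=8,interpolation=cv2.INTER_CUBIC)
cv2.imwrite("pics/za.png",a);cv2.imwrite("pics/zb.png",b)
```

```text
(no output)
```

View pics/za.png

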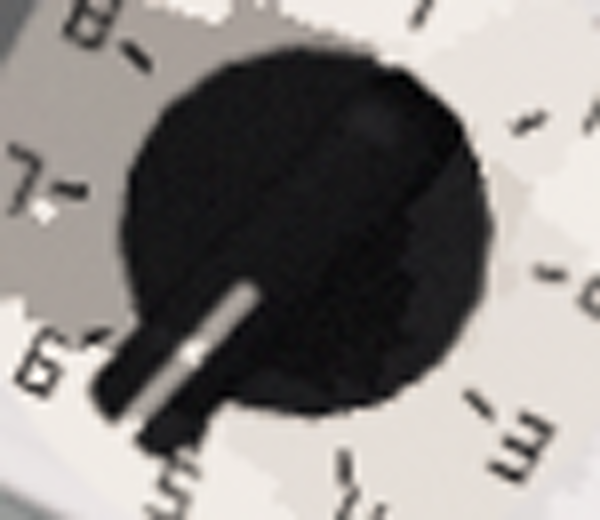

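View pics/zb.png

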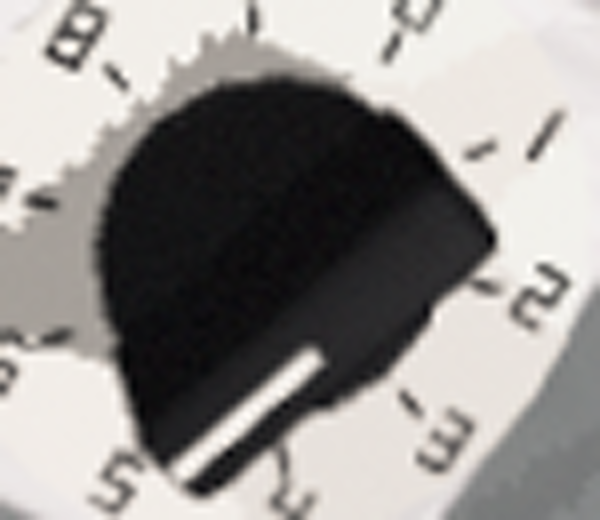

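```bash
cat >> h.py <<'E'
def fish(info,u,v,z):
    K=info["K"]; K=np.array(K); a=np.array([u-K[0,2],v-K[1,2]]); r=np.hypot(*a); th=r/K[0,0]
    ray=np.r_[np.sin(th)*a/r,np.cos(th)]; ray=R.from_quat(info["orientation"]).apply(ray)
    o=np.array(info["origin"]); return o+ray*(z-o[2])/ray[2]
E
python3 - <<'E'
from h import *; import json
i=json.load(open("pics/w3.json")); p=cv2.imread("pics/w3.png"); g=cv2.cvtColor(p,6)
S=[]
for u,v in((225,98),(395,193),(351,258),(188,174)):
    w=255-g[v-6:v+7,u-6:u+7].astype(float); w=np.clip(w-140,0,None); vv,uu=np.mgrid[-6:7,-6:7]
    m=(uu**2+vv**2<=30); w=w*m; S.append(((w*uu).sum()/w.sum()+u,(w*vv).sum()/w.sum()+v))
print(np.round(S,1))
W=np.array([fish(i,*s,.1175)[:2] for s in S]); print(W.round(4))
c=W.mean(0); print("centre",c)
ax=(W[0]-W[3])+(W[1]-W[2]); ay=(W[0]-W[1])+(W[3]-W[2]); 
y1=np.arctan2(ax[1],ax[0]); y2=np.arctan2(-ay[0],ay[1]); print("yaw",y1,y2, np.linalg.norm(ax)/2,np.linalg.norm(ay)/2)
yaw=y2; ex=np.array([np.cos(yaw),np.sin(yaw)]); ey=np.array([-ex[1],ex[0]])
for n,a,b,s in(("L",(231.2,160.8),(216.5,176.2),1),("R",(349.6,223.6),(331.8,239.3),-1)):
    A=fish(i,*a,.152)[:2];B=fish(i,*b,.152)[:2]; D=B-A; t=np.arctan2(D[1],D[0]); k=c+s*.055*ey
    print(n,"grip",k,"line yaw",t,"theta",(yaw-t)%(2*np.pi),"line len",np.linalg.norm(D),"A,B rel knob",np.r_[(A-k),(B-k)].round(4))
print("pull",c-.08*ex)
d=np.load("pics/w3.npy")
P=fish(i,253,262,.144); print("pull top est",P, "stopper",fish(i,128,160,.12))
E
```

```text
[[224.5  97.1]
 [393.8 192.1]
 [350.6 258.1]
 [187.2 173.6]]
[[ 0.6541  0.1056]
 [ 0.6298 -0.0697]
 [ 0.5529 -0.0592]
 [ 0.5772  0.1163]]
centre [0.60350773 0.02325385]
yaw -0.1372991402015267 -0.13775672634354977 0.07764944668962721 0.17707794230874555
L grip [0.6110604  0.07773281] line yaw 2.7135637653835967 theta 3.43186481545244 line len 0.017470516666863785 A,B rel knob [-0.0011 -0.0001 -0.017   0.0071]
R grip [ 0.59595505 -0.03122511] line yaw 2.7136892567468447 theta 3.431739324089192 line len 0.020142993840817615 A,B rel knob [-0.0007  0.0002 -0.0191  0.0086]
pull [0.5242656  0.03423957]
pull top est [0.52859976 0.03186993 0.144     ] stopper [0.57076114 0.17694859 0.12      ]
```

```bash
python3 -m inch '[[-1,[0.423,-0.423,0.7],[0,0,0.1264]],[-1,[0.423,-0.423,0.7],[0,0,0.1264]],[-1,[0.423,-0.423,0.7],[0,0,0.1264]],[-1,[0.423,-0.423,0.7],[0,0,0.1264]],[-1,[0.423,-0.423,0.7],[0,0,0.1264]],[-0.6,[0.423,-0.423,0.7],[0,0,0.1264]],[-0.4,[0.423,-0.423,0.7],[0,0,0.1264]],[-0.4,[0.423,-0.423,0.7],[0,0,0.1264]],[-0.4,[0.423,-0.423,0.7],[0,0,0.1264]]]' 20
python3 - <<'E'
from h import *
s=sense(); print(s["tcp_pos"],s["tool_rot"],s["q"],s["force"],s["ft_torque"],R.from_quat(s["tool_rot"]).as_matrix()[:,0])
p,d=snapshot("wrist"); cv2.imwrite("pics/w4.png",p)
E
```

```text
t: 4.2
tcp_pos: [0.6118, 0.0777, 0.1916]
tool_rot: [0.977, -0.212, 0.0, -0.0]
force: [-0.0, -0.3, 0.1]
finger_gap: 0.697
[0.61184102 0.07772828 0.19158278] [ 9.77282525e-01 -2.11940703e-01  6.80737562e-05 -9.21297736e-06] [-5.45944501e-02  5.61882755e-01  1.49377403e+00 -3.79590150e-06
  1.08579852e+00  1.94332435e+00] [-0.00158858 -0.29813662  0.07869961] [-0.00270269 -0.02431025 -0.01358678] [ 9.10162267e-01 -4.14251892e-01  1.29149375e-04]
```

View pics/w4.png

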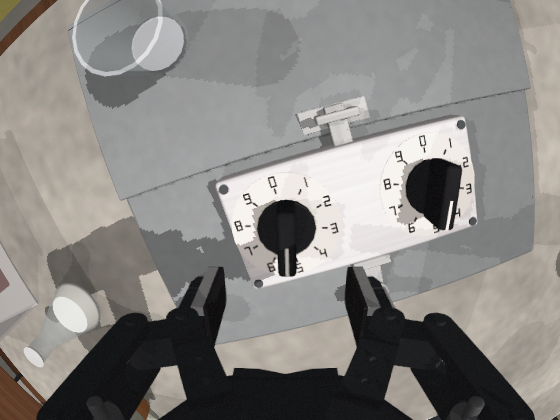

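```bash
python3 -m inch '[[-0.4,[0,0,0.35],[0,0,0]],[-0.4,[0,0,0.66],[0,0,0]],[-0.4,[0,0,0.66],[0,0,0]],[-0.4,[0,0,0.66],[0,0,0]],[0.2,[0,0,0.66],[0,0,0]],[0.4,[0,0,0.66],[0,0,0]],[0.5,[0,0,0.66],[0,0,0]],[0.6,[0,0,0.66],[0,0,0]],[0.7,[0,0,0.66],[0,0,0]],[1,[0,0,0.66],[0,0,0]],[1,[0,0,0.66],[0,0,0]],[1,[0,0,0.66],[0,0,0]]]' 30
python3 - <<'E'
from h import *
s=sense(); print(s["tcp_pos"],s["tool_rot"],s["force"],s["ft_torque"],s["finger_gap"])
E
```

```text
t: 5.45
tcp_pos: [0.6119, 0.077, 0.126]
tool_rot: [0.977, -0.212, -0.0, 0.001]
force: [-2.8, -5.2, 4.7]
finger_gap: 0.135
[0.61188403 0.07699283 0.12601951] [ 9.77266800e-01 -2.12011707e-01 -1.55726716e-05  7.98399854e-04] [-2.80785524 -5.20211264  4.71611859] [-0.67923984  0.40339963  0.00816035] 0.13506562117900128
```

```bash
python3 -m inch '[[1,[0,0,0],[0,0,-0.02]],[1,[0,0,0],[0,0,-0.04]],[1,[0,0,0],[0,0,-0.06]],[1,[0,0,0],[0,0,-0.08]],[1,[0,0,0],[0,0,-0.10]],[1,[0,0,0],[0,0,-0.12]],[1,[0,0,0],[0,0,-0.135]],[1,[0,0,0],[0,0,-0.1463]],[1,[0,0,0],[0,0,-0.1463]],[1,[0,0,0],[0,0,-0.1463]],[1,[0,0,0],[0,0,-0.1463]]]' 30
python3 - <<'E'
from h import *
s=sense(); x=R.from_quat(s["tool_rot"]).as_matrix()[:,0]; print(s["tcp_pos"],np.arctan2(x[1],x[0]),s["force"],s["ft_torque"],s["finger_gap"])
E
```

```text
t: 6.55
tcp_pos: [0.6119, 0.0778, 0.126]
tool_rot: [0.97, 0.244, -0.0, 0.0]
force: [-3.1, -1.9, 6.0]
finger_gap: 0.135
[0.61186043 0.07782883 0.12603178] 0.4921092600702259 [-3.09887526 -1.88378223  5.95752564] [-0.3372968   0.34166428  0.06578623] 0.13486320565742144
```

```bash
python3 -m inch '[[0,[0,0,0],[0,0,0]],[-0.3,[0,0,0],[0,0,0]],[-0.4,[0,0,0],[0,0,0]],[-0.4,[0,0,-0.4],[0,0,0]],[-0.4,[0,0,-0.7],[0,0,0]],[-0.4,[0,0,-0.7],[0,0,0]],[-0.4,[0,0,-0.7],[0,0,0]]]' 30
python3 - <<'E'
from h import *; import json
i=camera_info("wrist"); p,d=snapshot("wrist"); cv2.imwrite("pics/w5.png",p)
json.dump({k:np.array(v).tolist() for k,v in i.items()},open("pics/w5.json","w"))
s=sense(); x=R.from_quat(s["tool_rot"]).as_matrix()[:,0]; print(s["tcp_pos"],np.arctan2(x[1],x[0]),s["force"],s["ft_torque"],s["finger_gap"])
E
```

```text
t: 7.25
tcp_pos: [0.6123, 0.0782, 0.1958]
tool_rot: [0.97, 0.243, 0.001, 0.0]
force: [0.2, 0.9, -1.3]
finger_gap: 0.697
[0.61148617 0.07820808 0.19472027] 0.49187475952360865 [-0.64374829  0.5179307  -0.35659273] [ 0.01557339  0.05703369 -0.0134881 ] 0.6988601938517571
```

View pics/w5.png

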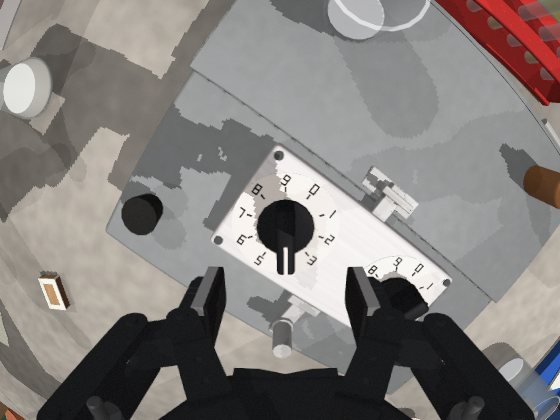

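```bash
python3 -m inch '[[-0.4,[-0.649,0.893,0],[0,0,-0.3536]],[-0.4,[-0.649,0.893,0],[0,0,-0.3536]],[-0.4,[-0.649,0.893,0],[0,0,-0.3536]],[-0.4,[-0.649,0.893,0],[0,0,-0.3536]],[-0.4,[-0.649,0.893,0],[0,0,-0.3536]],[-0.4,[-0.649,0.893,0],[0,0,-0.3536]],[-0.4,[-0.649,0.893,0],[0,0,-0.3536]],[-0.4,[-0.649,0.893,0],[0,0,-0.3536]],[-0.4,[-0.649,0.893,0],[0,0,-0.3536]],[-0.4,[-0.649,0.893,0],[0,0,-0.3536]],[-0.4,[-0.649,0.893,0],[0,0,-0.3536]],[-0.4,[-0.649,0.893,0],[0,0,-0.3536]],[-0.4,[-0.649,0.893,0],[0,0,-0.3536]],[-0.4,[-0.649,0.893,0],[0,0,-0.3536]],[-0.4,[-0.649,0.893,0],[0,0,-0.3536]],[-0.4,[-0.649,0.893,0],[0,0,-0.3536]],[-0.4,[-0.649,0.893,0],[0,0,-0.3536]],[-0.4,[-0.649,0.893,0],[0,0,-0.3536]]]' 30
python3 - <<'E'
from h import *; import json
i=camera_info("wrist"); p,d=snapshot("wrist"); cv2.imwrite("pics/w6.png",p)
s=sense(); x=R.from_quat(s["tool_rot"]).as_matrix()[:,0]; print(s["tcp_pos"],np.arctan2(x[1],x[0]),s["q"],s["force"],s["ft_torque"],s["finger_gap"])
E
```

```text
t: 9.1
tcp_pos: [0.5966, -0.0312, 0.1946]
tool_rot: [0.213, 0.977, 0.0, -0.001]
force: [-0.0, -0.5, 0.5]
finger_gap: 0.701
[ 0.59677036 -0.03129362  0.19478734] 2.71201230921306 [-2.39229333e-01  5.34104442e-01  1.53979610e+00  1.81088517e-05
  1.06868592e+00 -1.38045412e+00] [ 0.21775116 -0.4348002  -0.2028339 ] [-0.00271263 -0.00590473  0.0356294 ] 0.7004047161737135
```

View pics/w6.png

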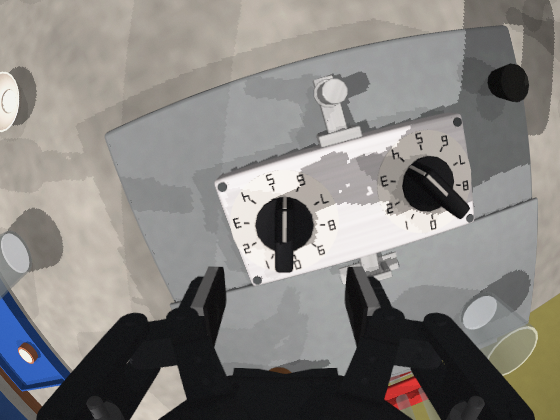

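```bash
python3 -m inch '[[-0.4,[0,0,0.35],[0,0,0]],[-0.4,[0,0,0.69],[0,0,0]],[-0.4,[0,0,0.69],[0,0,0]],[-0.4,[0,0,0.69],[0,0,0]],[0.2,[0,0,0.69],[0,0,0]],[0.4,[0,0,0.69],[0,0,0]],[0.5,[0,0,0.69],[0,0,0]],[0.6,[0,0,0.69],[0,0,0]],[0.7,[0,0,0.69],[0,0,0]],[1,[0,0,0.69],[0,0,0]],[1,[0,0,0.69],[0,0,0]],[1,[0,0,0.69],[0,0,0]]]' 30
cat > st.py <<'E'
from h import *
s=sense(); M=R.from_quat(s["tool_rot"]).as_matrix(); x=M[:,0]; y=np.arctan2(x[1],x[0])
print("tcp",s["tcp_pos"].round(4),"yaw",round(y,4),"thetaR",round((-0.1376-y)%(2*np.pi),4),"F",s["force"].round(2),"T",s["ft_torque"].round(3),"tau6",round(s["tau"][5],4),"gap",round(s["finger_gap"],4))
E
python3 st.py
```

```text
t: 10.35
tcp_pos: [0.5971, -0.0321, 0.1271]
tool_rot: [0.212, 0.977, -0.001, 0.0]
force: [-2.5, -2.9, 5.4]
finger_gap: 0.127
tcp [ 0.5971 -0.0321  0.1271] yaw 2.7139 thetaR 3.4317 F [-2.52 -2.93  5.43] T [-0.535  0.421  0.059] tau6 0.0326 gap 0.1274
```

```bash
python3 -m inch '[[1,[0,0,0],[0,0,0.015]],[1,[0,0,0],[0,0,0.03]],[1,[0,0,0],[0,0,0.045]],[1,[0,0,0],[0,0,0.05]],[1,[0,0,0],[0,0,0.053]],[1,[0,0,0],[0,0,0.056]]]' 30; python3 st.py
for k in 1 2; do :; done
python3 -m inch '[[1,[0,0,0],[0,0,0.0015]],[1,[0,0,0],[0,0,0.003]]]' ; python3 st.py
python3 -m inch '[[1,[0,0,0],[0,0,0.0015]],[1,[0,0,0],[0,0,0.003]]]' ; python3 st.py
```

```text
t: 10.95
tcp_pos: [0.5968, -0.0325, 0.1271]
tool_rot: [0.38, 0.925, -0.001, 0.0]
force: [-2.7, -3.9, 5.6]
finger_gap: 0.134
tcp [ 0.5968 -0.0325  0.1271] yaw 2.362 thetaR 3.7836 F [-2.74 -3.86  5.56] T [-0.664  0.486  0.112] tau6 0.0092 gap 0.1341
t: 11.15
tcp_pos: [0.5968, -0.0325, 0.1271]
tool_rot: [0.389, 0.921, -0.001, 0.0]
force: [-2.0, -4.1, 5.7]
finger_gap: 0.133
tcp [ 0.5968 -0.0325  0.1271] yaw 2.3435 thetaR 3.8021 F [-2.04 -4.09  5.69] T [-0.632  0.474  0.166] tau6 0.0641 gap 0.1325
t: 11.35
tcp_pos: [0.5968, -0.0325, 0.1271]
tool_rot: [0.397, 0.918, -0.001, 0.0]
force: [-2.8, -3.9, 6.4]
finger_gap: 0.131
tcp [ 0.5968 -0.0325  0.1271] yaw 2.3246 thetaR 3.821 F [-2.75 -3.89  6.4 ] T [-0.738  0.481  0.159] tau6 0.0551 gap 0.1309
```

```bash
cat >> st.py <<'E'
import sys
T=s["ft_torque"][2]
sys.exit(0 if 0.08<T<0.24 else 1)
E
A(){ python3 st.py; }
python3 -m inch '[[1,[0,0,0],[0,0,0.0015]],[1,[0,0,0],[0,0,0.003]]]' >/dev/null; A &&
python3 -m inch '[[1,[0,0,0],[0,0,0.0015]],[1,[0,0,0],[0,0,0.003]]]' >/dev/null; A &&
python3 -m inch '[[1,[0,0,0],[0,0,0.0015]],[1,[0,0,0],[0,0,0.003]]]' >/dev/null && A &&
python3 -m inch '[[1,[0,0,0],[0,0,0.0015]],[1,[0,0,0],[0,0,0.003]]]' >/dev/null && A
```

```text
tcp [ 0.5968 -0.0325  0.1271] yaw 2.3058 thetaR 3.8398 F [-3.37 -4.18  6.17] T [-0.707  0.496  0.092] tau6 0.0552 gap 0.1358
tcp [ 0.5967 -0.0325  0.1271] yaw 2.287 thetaR 3.8586 F [-2.5  -4.93  5.98] T [-0.738  0.476  0.132] tau6 0.0572 gap 0.1336
tcp [ 0.5967 -0.0325  0.127 ] yaw 2.2682 thetaR 3.8774 F [-2.58 -4.57  6.22] T [-0.786  0.442  0.132] tau6 0.0591 gap 0.1312
tcp [ 0.5967 -0.0326  0.1271] yaw 2.2493 thetaR 3.8963 F [-3.15 -4.33  6.56] T [-0.764  0.537  0.181] tau6 0.0606 gap 0.1313
```

```bash
sed -i '$d' st.py; sed -i '$d' st.py
cat >> st.py <<'E'
sys.exit(0 if 0.04<s["tau"][5]<0.085 and s["ft_torque"][2]<0.26 else 1)
E
python3 st.py &&
python3 -m inch '[[1,[0,0,0],[0,0,0.0015]],[1,[0,0,0],[0,0,0.003]]]' >/dev/null && python3 st.py &&
python3 -m inch '[[1,[0,0,0],[0,0,0.0015]],[1,[0,0,0],[0,0,0.003]]]' >/dev/null && python3 st.py &&
python3 -m inch '[[1,[0,0,0],[0,0,0.0015]],[1,[0,0,0],[0,0,0.003]]]' >/dev/null && python3 st.py &&
python3 -m inch '[[1,[0,0,0],[0,0,0.0015]],[1,[0,0,0],[0,0,0.003]]]' >/dev/null && python3 st.py &&
python3 -m inch '[[1,[0,0,0],[0,0,0.0015]],[1,[0,0,0],[0,0,0.003]]]' >/dev/null && python3 st.py &&
python3 -m inch '[[1,[0,0,0],[0,0,0.0015]],[1,[0,0,0],[0,0,0.003]]]' >/dev/null && python3 st.py &&
python3 -m inch '[[1,[0,0,0],[0,0,0.0015]],[1,[0,0,0],[0,0,0.003]]]' >/dev/null && python3 st.py &&
python3 -m inch '[[1,[0,0,0],[0,0,0.0015]],[1,[0,0,0],[0,0,0.003]]]' >/dev/null && python3 st.py
```

```text
tcp [ 0.5967 -0.0326  0.1271] yaw 2.2493 thetaR 3.8963 F [-3.15 -4.33  6.56] T [-0.764  0.537  0.181] tau6 0.0606 gap 0.1313
tcp [ 0.5967 -0.0326  0.1271] yaw 2.2304 thetaR 3.9151 F [-2.2  -4.62  6.33] T [-0.735  0.503  0.176] tau6 0.0625 gap 0.1328
tcp [ 0.5967 -0.0326  0.1271] yaw 2.2117 thetaR 3.9339 F [-3.96 -4.16  7.45] T [-0.78   0.503  0.188] tau6 0.0653 gap 0.1334
tcp [ 0.5967 -0.0326  0.1271] yaw 2.1928 thetaR 3.9528 F [-2.82 -4.68  5.93] T [-0.744  0.483  0.162] tau6 0.0682 gap 0.1307
tcp [ 0.5967 -0.0326  0.1271] yaw 2.174 thetaR 3.9716 F [-3.33 -4.75  5.74] T [-0.709  0.58   0.091] tau6 0.0668 gap 0.1347
tcp [ 0.5966 -0.0327  0.1271] yaw 2.1551 thetaR 3.9905 F [-3.75 -4.46  6.01] T [-0.82   0.551  0.08 ] tau6 0.0628 gap 0.1336
tcp [ 0.5966 -0.0327  0.1271] yaw 2.1362 thetaR 4.0094 F [-3.1  -4.88  6.51] T [-0.762  0.521  0.091] tau6 0.0554 gap 0.1359
tcp [ 0.5966 -0.0327  0.1271] yaw 2.1175 thetaR 4.0281 F [-2.74 -5.56  6.88] T [-0.781  0.499  0.103] tau6 0.0567 gap 0.1341
tcp [ 0.5965 -0.0327  0.1271] yaw 2.0986 thetaR 4.047 F [-3.54 -4.14  6.75] T [-0.76   0.587  0.126] tau6 0.0583 gap 0.1309
```

```bash
python3 -m inch '[[1,[0,0,0],[0,0,0.0015]],[1,[0,0,0],[0,0,0.003]]]' >/dev/null && python3 st.py &&
python3 -m inch '[[1,[0,0,0],[0,0,0.0015]],[1,[0,0,0],[0,0,0.003]]]' >/dev/null && python3 st.py &&
python3 -m inch '[[1,[0,0,0],[0,0,0.0015]],[1,[0,0,0],[0,0,0.003]]]' >/dev/null && python3 st.py &&
python3 -m inch '[[1,[0,0,0],[0,0,0.0015]],[1,[0,0,0],[0,0,0.003]]]' >/dev/null && python3 st.py &&
python3 -m inch '[[1,[0,0,0],[0,0,0.0015]],[1,[0,0,0],[0,0,0.003]]]' >/dev/null && python3 st.py &&
python3 -m inch '[[1,[0,0,0],[0,0,0.0015]],[1,[0,0,0],[0,0,0.003]]]' >/dev/null && python3 st.py &&
python3 -m inch '[[1,[0,0,0],[0,0,0.0015]],[1,[0,0,0],[0,0,0.003]]]' >/dev/null && python3 st.py &&
python3 -m inch '[[1,[0,0,0],[0,0,0.0015]],[1,[0,0,0],[0,0,0.003]]]' >/dev/null && python3 st.py
```

```text
tcp [ 0.5965 -0.0327  0.1271] yaw 2.0798 thetaR 4.0658 F [-3.52 -4.79  5.71] T [-0.827  0.555  0.109] tau6 0.0597 gap 0.1356
tcp [ 0.5965 -0.0327  0.1271] yaw 2.0609 thetaR 4.0847 F [-3.84 -5.42  6.  ] T [-0.73   0.549  0.106] tau6 0.0614 gap 0.1323
tcp [ 0.5965 -0.0327  0.1271] yaw 2.0421 thetaR 4.1035 F [-3.62 -4.67  5.96] T [-0.864  0.51   0.114] tau6 0.0639 gap 0.1347
tcp [ 0.5965 -0.0327  0.1271] yaw 2.0233 thetaR 4.1223 F [-3.48 -3.83  6.4 ] T [-0.791  0.593  0.114] tau6 0.066 gap 0.1363
tcp [ 0.5964 -0.0327  0.1271] yaw 2.0044 thetaR 4.1412 F [-3.58 -4.62  5.86] T [-0.823  0.656  0.141] tau6 0.0691 gap 0.1348
tcp [ 0.5964 -0.0328  0.1271] yaw 1.9856 thetaR 4.16 F [-3.92 -5.92  7.  ] T [-0.829  0.637  0.147] tau6 0.0647 gap 0.1327
tcp [ 0.5964 -0.0328  0.1271] yaw 1.9667 thetaR 4.1788 F [-4.1  -5.56  6.15] T [-0.861  0.616  0.178] tau6 0.0585 gap 0.1356
tcp [ 0.5963 -0.0328  0.127 ] yaw 1.9479 thetaR 4.1977 F [-3.78 -4.83  6.51] T [-0.788  0.654  0.132] tau6 0.0572 gap 0.133
```

```bash
python3 -m inch '[[1,[0,0,0],[0,0,0.0015]],[1,[0,0,0],[0,0,0.003]]]' >/dev/null && python3 st.py &&
python3 -m inch '[[1,[0,0,0],[0,0,0.0015]],[1,[0,0,0],[0,0,0.003]]]' >/dev/null && python3 st.py &&
python3 -m inch '[[1,[0,0,0],[0,0,0.0015]],[1,[0,0,0],[0,0,0.003]]]' >/dev/null && python3 st.py &&
python3 -m inch '[[1,[0,0,0],[0,0,0.0015]],[1,[0,0,0],[0,0,0.003]]]' >/dev/null && python3 st.py &&
python3 -m inch '[[1,[0,0,0],[0,0,0.0015]],[1,[0,0,0],[0,0,0.003]]]' >/dev/null && python3 st.py &&
python3 -m inch '[[1,[0,0,0],[0,0,0.0015]],[1,[0,0,0],[0,0,0.003]]]' >/dev/null && python3 st.py &&
python3 -m inch '[[1,[0,0,0],[0,0,0.0015]],[1,[0,0,0],[0,0,0.003]]]' >/dev/null && python3 st.py &&
python3 -m inch '[[1,[0,0,0],[0,0,0.0015]],[1,[0,0,0],[0,0,0.003]]]' >/dev/null && python3 st.py
```

```text
tcp [ 0.5963 -0.0328  0.1271] yaw 1.929 thetaR 4.2165 F [-3.7  -5.44  6.75] T [-0.848  0.621  0.088] tau6 0.0565 gap 0.1356
tcp [ 0.5963 -0.0328  0.1271] yaw 1.9102 thetaR 4.2354 F [-3.84 -4.61  6.73] T [-0.883  0.637  0.156] tau6 0.058 gap 0.1344
tcp [ 0.5963 -0.0328  0.127 ] yaw 1.8914 thetaR 4.2542 F [-4.04 -4.69  5.98] T [-0.864  0.595  0.176] tau6 0.0597 gap 0.1353
tcp [ 0.5963 -0.0328  0.127 ] yaw 1.8726 thetaR 4.273 F [-5.32 -5.48  6.12] T [-0.899  0.686  0.159] tau6 0.0618 gap 0.1375
tcp [ 0.5962 -0.0328  0.1271] yaw 1.8537 thetaR 4.2919 F [-4.7  -5.62  6.76] T [-0.817  0.641  0.111] tau6 0.0645 gap 0.1352
tcp [ 0.5962 -0.0328  0.1271] yaw 1.8349 thetaR 4.3107 F [-4.41 -5.77  6.08] T [-0.862  0.7    0.108] tau6 0.0674 gap 0.1332
tcp [ 0.5962 -0.0328  0.1271] yaw 1.8161 thetaR 4.3295 F [-4.55 -5.43  7.02] T [-0.862  0.712  0.108] tau6 0.0675 gap 0.1299
tcp [ 0.5962 -0.0328  0.1271] yaw 1.7972 thetaR 4.3484 F [-4.54 -5.83  7.58] T [-0.898  0.716  0.092] tau6 0.0592 gap 0.1336
```

```bash
python3 -m inch '[[1,[0,0,0],[0,0,0.0015]],[1,[0,0,0],[0,0,0.003]]]' >/dev/null && python3 st.py &&
python3 -m inch '[[1,[0,0,0],[0,0,0.0015]],[1,[0,0,0],[0,0,0.003]]]' >/dev/null && python3 st.py &&
python3 -m inch '[[1,[0,0,0],[0,0,0.0015]],[1,[0,0,0],[0,0,0.003]]]' >/dev/null && python3 st.py &&
python3 -m inch '[[1,[0,0,0],[0,0,0.0015]],[1,[0,0,0],[0,0,0.003]]]' >/dev/null && python3 st.py &&
python3 -m inch '[[1,[0,0,0],[0,0,0.0015]],[1,[0,0,0],[0,0,0.003]]]' >/dev/null && python3 st.py &&
python3 -m inch '[[1,[0,0,0],[0,0,0.0015]],[1,[0,0,0],[0,0,0.003]]]' >/dev/null && python3 st.py &&
python3 -m inch '[[1,[0,0,0],[0,0,0.0015]],[1,[0,0,0],[0,0,0.003]]]' >/dev/null && python3 st.py &&
python3 -m inch '[[1,[0,0,0],[0,0,0.0015]],[1,[0,0,0],[0,0,0.003]]]' >/dev/null && python3 st.py
```

```text
tcp [ 0.5961 -0.0328  0.1271] yaw 1.7783 thetaR 4.3673 F [-5.06 -5.76  6.91] T [-0.938  0.681  0.146] tau6 0.0493 gap 0.1353
tcp [ 0.5961 -0.0329  0.1271] yaw 1.7594 thetaR 4.3862 F [-4.22 -5.72  8.04] T [-0.911  0.683  0.118] tau6 0.0551 gap 0.1325
tcp [ 0.5961 -0.0328  0.1271] yaw 1.7406 thetaR 4.405 F [-4.57 -5.02  6.81] T [-0.873  0.664  0.098] tau6 0.0603 gap 0.1369
tcp [ 0.5961 -0.0329  0.1271] yaw 1.7218 thetaR 4.4238 F [-4.49 -4.73  7.49] T [-0.916  0.694  0.115] tau6 0.0628 gap 0.1324
tcp [ 0.596  -0.0328  0.1271] yaw 1.703 thetaR 4.4426 F [-3.91 -5.1   6.54] T [-0.929  0.687  0.121] tau6 0.0646 gap 0.135
tcp [ 0.596  -0.0329  0.127 ] yaw 1.6842 thetaR 4.4614 F [-5.17 -4.99  7.06] T [-0.904  0.719  0.151] tau6 0.0671 gap 0.1327
tcp [ 0.596  -0.0328  0.1271] yaw 1.6653 thetaR 4.4803 F [-4.79 -4.75  7.36] T [-0.891  0.645  0.146] tau6 0.0698 gap 0.133
tcp [ 0.596  -0.0329  0.1271] yaw 1.6464 thetaR 4.4992 F [-4.41 -5.38  6.59] T [-0.928  0.754  0.15 ] tau6 0.0691 gap 0.1331
```

```bash
python3 -m inch '[[1,[0,0,0],[0,0,0.0015]],[1,[0,0,0],[0,0,0.003]]]' >/dev/null && python3 st.py &&
python3 -m inch '[[1,[0,0,0],[0,0,0.0015]],[1,[0,0,0],[0,0,0.003]]]' >/dev/null && python3 st.py &&
python3 -m inch '[[1,[0,0,0],[0,0,0.0015]],[1,[0,0,0],[0,0,0.003]]]' >/dev/null && python3 st.py &&
python3 -m inch '[[1,[0,0,0],[0,0,0.0015]],[1,[0,0,0],[0,0,0.003]]]' >/dev/null && python3 st.py &&
python3 -m inch '[[1,[0,0,0],[0,0,0.0015]],[1,[0,0,0],[0,0,0.003]]]' >/dev/null && python3 st.py &&
python3 -m inch '[[1,[0,0,0],[0,0,0.0015]],[1,[0,0,0],[0,0,0.003]]]' >/dev/null && python3 st.py &&
python3 -m inch '[[1,[0,0,0],[0,0,0.0015]],[1,[0,0,0],[0,0,0.003]]]' >/dev/null && python3 st.py &&
python3 -m inch '[[1,[0,0,0],[0,0,0.0015]],[1,[0,0,0],[0,0,0.003]]]' >/dev/null && python3 st.py
```

```text
tcp [ 0.596  -0.0329  0.1271] yaw 1.6276 thetaR 4.518 F [-4.24 -5.23  7.61] T [-0.911  0.749  0.051] tau6 0.0499 gap 0.1352
tcp [ 0.5959 -0.0328  0.1271] yaw 1.6086 thetaR 4.5369 F [-4.24 -5.67  6.9 ] T [-0.945  0.742  0.075] tau6 0.0251 gap 0.1345
```

```bash
python3 -m inch '[[1,[0,0,0],[0,0,0.001]],[1,[0,0,0],[0,0,0.002]]]' >/dev/null ; python3 st.py; python3 -m inch '[[1,[0,0,0],[0,0,0]]]' >/dev/null ; python3 st.py
```

```text
tcp [ 0.5959 -0.0329  0.1271] yaw 1.5961 thetaR 4.5495 F [-4.35 -5.7   7.6 ] T [-0.891  0.786  0.141] tau6 0.0425 gap 0.134
tcp [ 0.5959 -0.0329  0.1271] yaw 1.5962 thetaR 4.5494 F [-5.76 -5.59  6.72] T [-0.973  0.77   0.087] tau6 0.0705 gap 0.1346
```

```bash
python3 -m inch '[[1,[0,0,0],[0,0,0.001]],[1,[0,0,0],[0,0,0.001]]]' >/dev/null ; python3 st.py; python3 -m inch '[[1,[0,0,0],[0,0,0]],[1,[0,0,0],[0,0,0]]]' >/dev/null ; python3 st.py
```

```text
tcp [ 0.5959 -0.0329  0.127 ] yaw 1.5899 thetaR 4.5557 F [-3.89 -6.18  7.39] T [-0.98   0.803 -0.01 ] tau6 0.0501 gap 0.1309
tcp [ 0.5959 -0.0329  0.1271] yaw 1.5899 thetaR 4.5557 F [-3.89 -5.77  7.29] T [-0.895  0.788  0.045] tau6 0.0353 gap 0.1345
```

```bash
python3 -m inch '[[1,[0,0,0],[0,0,0.0015]],[1,[0,0,0],[0,0,0.0015]]]' >/dev/null ; python3 st.py; python3 -m inch '[[1,[0,0,0],[0,0,0]]]' >/dev/null ; python3 st.py
```

```text
tcp [ 0.5959 -0.0329  0.1271] yaw 1.5802 thetaR 4.5654 F [-4.83 -5.28  6.29] T [-1.006  0.732  0.004] tau6 0.0223 gap 0.1367
tcp [ 0.5958 -0.0329  0.127 ] yaw 1.5803 thetaR 4.5653 F [-4.97 -5.07  6.58] T [-0.924  0.717 -0.007] tau6 -0.0054 gap 0.132
```

```bash
python3 -m inch '[[1,[0,0,0],[0,0,0.0015]],[1,[0,0,0],[0,0,0.0015]]]' >/dev/null ; python3 st.py; python3 -m inch '[[1,[0,0,0],[0,0,0]]]' >/dev/null ; python3 st.py
```

```text
tcp [ 0.5959 -0.0329  0.127 ] yaw 1.5706 thetaR 4.575 F [-5.19 -5.39  7.96] T [-0.953  0.754 -0.031] tau6 -0.0301 gap 0.1357
tcp [ 0.5959 -0.0329  0.1271] yaw 1.5706 thetaR 4.5749 F [-5.08 -5.41  7.78] T [-0.928  0.781 -0.056] tau6 -0.0553 gap 0.1336
```

```bash
python3 -m inch '[[1,[0,0,0],[0,0,0]],[1,[0,0,0],[0,0,0]]]' >/dev/null ; python3 st.py; python3 -m inch '[[1,[0,0,0],[0,0,0.0015]],[1,[0,0,0],[0,0,0.0015]]]' >/dev/null ; python3 st.py;python3 -m inch '[[1,[0,0,0],[0,0,0]]]' >/dev/null ; python3 st.py
```

```text
tcp [ 0.5959 -0.0329  0.1271] yaw 1.5706 thetaR 4.575 F [-4.27 -5.41  7.42] T [-0.978  0.773  0.001] tau6 -0.0544 gap 0.1325
tcp [ 0.5959 -0.0329  0.1271] yaw 1.5613 thetaR 4.5842 F [-4.38 -5.57  7.84] T [-0.925  0.814  0.012] tau6 0.0117 gap 0.129
tcp [ 0.5959 -0.0329  0.1271] yaw 1.5614 thetaR 4.5842 F [-5.03 -4.97  7.31] T [-0.948  0.75   0.003] tau6 -0.0135 gap 0.135
```

```bash
sed -i '$d' st.py; echo 'sys.exit(0 if s["tau"][5]<0.07 and s["ft_torque"][2]<0.12 else 1)' >> st.py
python3 -m inch '[[1,[0,0,0],[0,0,0.0015]],[1,[0,0,0],[0,0,0.0015]]]' >/dev/null ; python3 st.py &&
python3 -m inch '[[1,[0,0,0],[0,0,0.0015]],[1,[0,0,0],[0,0,0.0015]]]' >/dev/null && python3 st.py &&
python3 -m inch '[[1,[0,0,0],[0,0,0.0015]],[1,[0,0,0],[0,0,0.0015]]]' >/dev/null && python3 st.py &&
python3 -m inch '[[1,[0,0,0],[0,0,0.0015]],[1,[0,0,0],[0,0,0.0015]]]' >/dev/null && python3 st.py
```

```text
tcp [ 0.5959 -0.0329  0.1271] yaw 1.552 thetaR 4.5936 F [-4.4  -5.42  7.63] T [-0.957  0.772 -0.026] tau6 0.0366 gap 0.1352
tcp [ 0.5959 -0.0329  0.1271] yaw 1.5426 thetaR 4.603 F [-4.75 -6.04  7.59] T [-0.993  0.793 -0.02 ] tau6 0.0409 gap 0.1305
tcp [ 0.5958 -0.0329  0.1271] yaw 1.5332 thetaR 4.6124 F [-4.96 -5.79  7.72] T [-0.908  0.819  0.044] tau6 0.0409 gap 0.1307
tcp [ 0.5958 -0.0329  0.1271] yaw 1.5238 thetaR 4.6218 F [-5.39 -5.36  6.94] T [-0.948  0.733  0.025] tau6 0.0409 gap 0.1363
```

```bash
python3 -m inch '[[1,[0,0,0],[0,0,0.0015]],[1,[0,0,0],[0,0,0.0015]]]' >/dev/null ; python3 st.py &&
python3 -m inch '[[1,[0,0,0],[0,0,0.0015]],[1,[0,0,0],[0,0,0.0015]]]' >/dev/null && python3 st.py &&
python3 -m inch '[[1,[0,0,0],[0,0,0.0015]],[1,[0,0,0],[0,0,0.0015]]]' >/dev/null && python3 st.py &&
python3 -m inch '[[1,[0,0,0],[0,0,0.0015]],[1,[0,0,0],[0,0,0.0015]]]' >/dev/null && python3 st.py
```

```text
tcp [ 0.5958 -0.0329  0.1271] yaw 1.5144 thetaR 4.6312 F [-5.21 -6.01  8.19] T [-0.913  0.763  0.017] tau6 0.0408 gap 0.137
tcp [ 0.5958 -0.0329  0.127 ] yaw 1.5048 thetaR 4.6407 F [-4.96 -5.61  7.59] T [-0.963  0.778 -0.046] tau6 0.0408 gap 0.1317
tcp [ 0.5958 -0.0329  0.1271] yaw 1.4955 thetaR 4.6501 F [-5.62 -4.49  6.82] T [-0.947  0.785  0.003] tau6 0.0407 gap 0.1313
tcp [ 0.5958 -0.0329  0.1271] yaw 1.4861 thetaR 4.6595 F [-5.12 -5.39  6.93] T [-0.936  0.808  0.013] tau6 0.0407 gap 0.1381
```

```bash
python3 - <<'E'
from h import *
p,d=snapshot("wrist"); cv2.imwrite("pics/w7.png",p)
E
python3 st.py
```

```text
tcp [ 0.5958 -0.0329  0.1271] yaw 1.4862 thetaR 4.6594 F [-4.55 -5.88  7.25] T [-0.901  0.809  0.004] tau6 0.0186 gap 0.1362
```

View pics/w7.png

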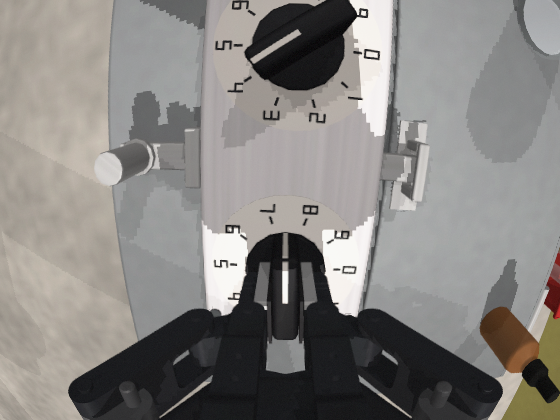

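```bash
python3 -m inch '[[1,[0,0,0],[0,0,0.0015]],[1,[0,0,0],[0,0,0.0015]]]' |head -1 ; python3 st.py &&
python3 -m inch '[[1,[0,0,0],[0,0,0.0015]],[1,[0,0,0],[0,0,0.0015]]]' >/dev/null && python3 st.py &&
python3 -m inch '[[1,[0,0,0],[0,0,0.0015]],[1,[0,0,0],[0,0,0.0015]]]' >/dev/null && python3 st.py &&
python3 -m inch '[[1,[0,0,0],[0,0,0.0015]],[1,[0,0,0],[0,0,0.0015]]]' >/dev/null && python3 st.py
```

```text
t: 22.6
tcp [ 0.5957 -0.0329  0.1271] yaw 1.4767 thetaR 4.6689 F [-5.88 -5.44  7.13] T [-0.91   0.758  0.021] tau6 0.0406 gap 0.1362
tcp [ 0.5957 -0.0328  0.1271] yaw 1.4673 thetaR 4.6783 F [-5.85 -6.36  6.7 ] T [-0.921  0.811  0.065] tau6 0.0406 gap 0.1276
tcp [ 0.5957 -0.0329  0.127 ] yaw 1.4578 thetaR 4.6878 F [-5.36 -5.91  7.37] T [-0.924  0.791 -0.021] tau6 0.0405 gap 0.1312
tcp [ 0.5957 -0.0328  0.1271] yaw 1.4484 thetaR 4.6972 F [-5.15 -5.26  8.5 ] T [-0.961  0.777 -0.018] tau6 0.0405 gap 0.1331
```

```bash
python3 -m inch '[[1,[0,0,0],[0,0,0.0015]],[1,[0,0,0],[0,0,0.0015]]]' |head -1 ; python3 st.py &&
python3 -m inch '[[1,[0,0,0],[0,0,0.0015]],[1,[0,0,0],[0,0,0.0015]]]' >/dev/null && python3 st.py &&
python3 -m inch '[[1,[0,0,0],[0,0,0.0015]],[1,[0,0,0],[0,0,0.0015]]]' >/dev/null && python3 st.py &&
python3 -m inch '[[1,[0,0,0],[0,0,0.0015]],[1,[0,0,0],[0,0,0.0015]]]' >/dev/null && python3 st.py
```

```text
t: 23.4
tcp [ 0.5957 -0.0329  0.127 ] yaw 1.439 thetaR 4.7066 F [-5.32 -6.65  7.58] T [-0.929  0.792 -0.005] tau6 0.0405 gap 0.1349
tcp [ 0.5957 -0.0329  0.1271] yaw 1.4295 thetaR 4.716 F [-4.71 -5.52  7.35] T [-0.903  0.821  0.007] tau6 0.0404 gap 0.1308
tcp [ 0.5957 -0.0328  0.1271] yaw 1.4202 thetaR 4.7254 F [-5.55 -5.26  7.11] T [-0.887  0.834 -0.01 ] tau6 0.0548 gap 0.1333
tcp [ 0.5957 -0.0329  0.127 ] yaw 1.4109 thetaR 4.7347 F [-5.2  -4.98  7.62] T [-0.967  0.829  0.076] tau6 0.0951 gap 0.1338
```

```bash
python3 -m inch '[[1,[0,0,0],[0,0,0]]]' |head -1 ; python3 st.py ; python3 -m inch '[[1,[0,0,0],[0,0,0.001]],[1,[0,0,0],[0,0,0.001]]]' |head -1 ; python3 st.py ; python3 -m inch '[[1,[0,0,0],[0,0,0]]]' |head -1 ; python3 st.py
```

```text
t: 24.1
tcp [ 0.5957 -0.0329  0.127 ] yaw 1.411 thetaR 4.7346 F [-6.06 -5.36  8.16] T [-0.907  0.821  0.032] tau6 0.0701 gap 0.1368
t: 24.3
tcp [ 0.5956 -0.0328  0.127 ] yaw 1.4049 thetaR 4.7407 F [-5.56 -6.05  7.46] T [-0.94   0.879  0.115] tau6 0.129 gap 0.1366
t: 24.4
tcp [ 0.5957 -0.0329  0.1271] yaw 1.4049 thetaR 4.7407 F [-5.53 -4.8   7.81] T [-0.909  0.776  0.102] tau6 0.1136 gap 0.1353
```

```bash
python3 -m inch '[[1,[0,0,0],[0,0,0.001]],[1,[0,0,0],[0,0,0.001]]]' |head -1 ; python3 st.py ; python3 -m inch '[[1,[0,0,0],[0,0,0]]]' |head -1 ; python3 st.py
```

```text
t: 24.6
tcp [ 0.5957 -0.0329  0.1271] yaw 1.3987 thetaR 4.7468 F [-5.13 -5.67  7.9 ] T [-0.873  0.837  0.192] tau6 0.1607 gap 0.1329
t: 24.7
tcp [ 0.5956 -0.0328  0.127 ] yaw 1.3988 thetaR 4.7468 F [-5.26 -5.74  8.46] T [-0.901  0.85   0.108] tau6 0.1455 gap 0.1349
```

```bash
python3 -m inch '[[1,[0,0,0],[0,0,0.001]],[1,[0,0,0],[0,0,0.001]]]' |head -1 ; python3 st.py ; python3 -m inch '[[1,[0,0,0],[0,0,0]]]' |head -1 ; python3 st.py
```

```text
t: 24.9
tcp [ 0.5956 -0.0328  0.1271] yaw 1.3926 thetaR 4.753 F [-5.27 -4.85  7.86] T [-0.918  0.797  0.179] tau6 0.193 gap 0.1345
t: 25.0
tcp [ 0.5956 -0.0328  0.127 ] yaw 1.3927 thetaR 4.7529 F [-5.2  -5.83  7.31] T [-0.903  0.86   0.167] tau6 0.1778 gap 0.1349
```

```bash
python3 -m inch '[[1,[0,0,0],[0,0,-0.002]],[1,[0,0,0],[0,0,-0.004]],[1,[0,0,0],[0,0,-0.004]]]' |head -1 ; python3 st.py ; python3 -m inch '[[1,[0,0,0],[0,0,-0.002]],[1,[0,0,0],[0,0,-0.004]],[1,[0,0,0],[0,0,-0.004]]]' |head -1 ; python3 st.py
```

```text
t: 25.3
tcp [ 0.5957 -0.0329  0.127 ] yaw 1.4172 thetaR 4.7284 F [-4.57 -4.85  7.3 ] T [-0.926  0.827  0.047] tau6 0.0068 gap 0.1317
t: 25.6
tcp [ 0.5957 -0.0328  0.1271] yaw 1.4422 thetaR 4.7034 F [-5.2  -6.08  8.25] T [-0.941  0.803  0.012] tau6 -0.023 gap 0.132
```

```bash
python3 -m inch '[[0.6,[0,0,0],[0,0,0]],[0.2,[0,0,0],[0,0,0]],[-0.3,[0,0,0],[0,0,0]],[-0.4,[0,0,0],[0,0,0]],[-0.4,[0,0,-0.4],[0,0,0]],[-0.4,[0,0,-0.7],[0,0,0]],[-0.4,[0,0,-0.7],[0,0,0]],[-0.4,[0,0,-0.7],[0,0,0]]]' 30
python3 - <<'E'
from h import *; import json
i=camera_info("wrist"); p,d=snapshot("wrist"); cv2.imwrite("pics/w8.png",p)
json.dump({k:np.array(v).tolist() for k,v in i.items()},open("pics/w8.json","w"))
E
python3 st.py
```

```text
t: 26.4
tcp_pos: [0.5974, -0.0312, 0.1969]
tool_rot: [0.751, 0.66, 0.001, 0.001]
force: [1.1, -0.0, -0.4]
finger_gap: 0.702
tcp [ 0.5965 -0.031   0.1958] yaw 1.4413 thetaR 4.7042 F [ 0.78  0.37 -0.11] T [ 0.    -0.004 -0.018] tau6 0.0 gap 0.7061
```

View pics/w8.png

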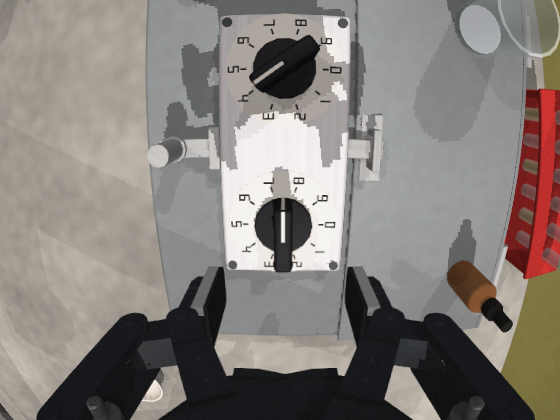

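Run:
```python
from h import *; import json
i=json.load(open("pics/w8.json")); print(fish(i,158.5,154,.144))
s=sense(); M=R.from_quat(s["tool_rot"]).as_matrix()
for t in ([.5243,.0342,.19],[.5255,.0335,.19]): print(M.T@(np.array(t)-s["tcp_pos"])*10)
```

```text
[0.52538103 0.03527387 0.144     ]
[ 0.5533264  -0.80000398  0.05895578]
[ 0.54793409 -0.78720074  0.05894051]
```

```bash
python3 -m inch '[[-0.4,[0.555,-0.792,0.05],[0,0,0.2513]],[-0.4,[0.555,-0.792,0.05],[0,0,0.2513]],[-0.4,[0.555,-0.792,0.05],[0,0,0.2513]],[-0.4,[0.555,-0.792,0.05],[0,0,0.2513]],[-0.4,[0.555,-0.792,0.05],[0,0,0.2513]],[-0.4,[0.555,-0.792,0.05],[0,0,0.2513]],[-0.4,[0.555,-0.792,0.05],[0,0,0.2513]],[-0.4,[0.555,-0.792,0.05],[0,0,0.2513]],[-0.4,[0.555,-0.792,0.05],[0,0,0.2513]],[-0.4,[0.555,-0.792,0.05],[0,0,0.2513]],[-0.4,[0.555,-0.792,0.05],[0,0,0.2513]],[-0.4,[0.555,-0.792,0.05],[0,0,0.2513]],[-0.4,[0.555,-0.792,0.05],[0,0,0.2513]],[-0.4,[0.555,-0.792,0.05],[0,0,0.2513]]]' 30
python3 - <<'E'
from h import *; import json
i=camera_info("wrist"); p,d=snapshot("wrist"); cv2.imwrite("pics/w9.png",p)
json.dump({k:np.array(v).tolist() for k,v in i.items()},open("pics/w9.json","w"))
E
python3 st.py
```

```text
t: 27.85
tcp_pos: [0.5253, 0.034, 0.1907]
tool_rot: [0.998, -0.068, -0.001, -0.0]
force: [-0.3, -0.1, -0.9]
finger_gap: 0.694
tcp [0.5254 0.034  0.1909] yaw -0.1368 thetaR 6.2824 F [ 0.68 -1.56 -0.49] T [ 0.001 -0.009 -0.048] tau6 -0.0061 gap 0.7037
```

View pics/w9.png

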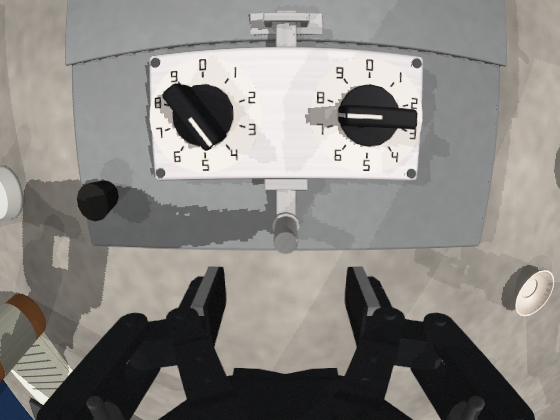

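```bash
python3 -m inch '[[-0.4,[0,0,0.4],[0,0,0]],[-0.4,[0,0,0.76],[0,0,0]],[-0.4,[0,0,0.76],[0,0,0]],[-0.4,[0,0,0.76],[0,0,0]],[0,[0,0,0.76],[0,0,0]],[0.2,[0,0,0.76],[0,0,0]],[0.4,[0,0,0.76],[0,0,0]],[0.5,[0,0,0.76],[0,0,0]],[0.6,[0,0,0.76],[0,0,0]],[0.7,[0,0,0.76],[0,0,0]],[0.7,[0,0,0.76],[0,0,0]],[0.7,[0,0,0.76],[0,0,0]]]' 20
python3 st.py
```

```text
t: 29.1
tcp_pos: [0.5258, 0.0337, 0.1158]
tool_rot: [0.998, -0.069, 0.0, 0.0]
force: [-0.9, -1.6, 5.9]
finger_gap: 0.18
tcp [0.5258 0.0337 0.1158] yaw -0.1375 thetaR 6.2831 F [-0.86 -1.62  5.9 ] T [-0.232  0.176 -0.011] tau6 0.0171 gap 0.18
```

```bash
python3 -m inch '[[0.7,[-0.01,0,0],[0,0,0]],[0.7,[-0.01,0,0],[0,0,0]]]' |head -1; python3 st.py
python3 -m inch '[[0.7,[-0.005,0,0],[0,0,0]],[0.7,[-0.005,0,0],[0,0,0]]]' |head -1; python3 st.py
```

```text
t: 29.3
tcp [0.5257 0.0337 0.1158] yaw -0.1377 thetaR 0.0001 F [ 0.85 -1.82  4.94] T [-0.296 -0.091 -0.022] tau6 0.0155 gap 0.1771
t: 29.5
tcp [0.5252 0.0338 0.1158] yaw -0.1377 thetaR 0.0001 F [ 1.09 -2.68  5.81] T [-0.326 -0.093  0.005] tau6 0.0126 gap 0.1753
```

```bash
python3 -m inch '[[0.7,[-0.01,0,0],[0,0,0]],[0.7,[-0.01,0,0],[0,0,0]]]' |head -1; python3 st.py
python3 -m inch '[[0.7,[-0.01,0,0],[0,0,0]],[0.7,[-0.01,0,0],[0,0,0]]]' |head -1; python3 st.py
```

```text
t: 29.7
tcp [0.5241 0.034  0.1158] yaw -0.1377 thetaR 0.0001 F [-0.77 -2.12  5.87] T [-0.272 -0.081  0.028] tau6 0.0099 gap 0.1784
t: 29.9
tcp [0.5231 0.0341 0.1158] yaw -0.1376 thetaR 0.0 F [ 0.66 -0.83  5.43] T [-0.288 -0.068  0.008] tau6 0.0097 gap 0.1814
```

```bash
python3 -m inch '[[0.7,[-0.01,0,0],[0,0,0]],[0.7,[-0.02,0,0],[0,0,0]],[0.7,[-0.03,0,0],[0,0,0]],[0.7,[-0.03,0,0],[0,0,0]]]' |head -1; python3 st.py
python3 -m inch '[[0.7,[-0.01,0,0],[0,0,0]],[0.7,[-0.02,0,0],[0,0,0]],[0.7,[-0.03,0,0],[0,0,0]],[0.7,[-0.03,0,0],[0,0,0]]]' |head -1; python3 st.py
```

```text
t: 30.3
tcp [0.5201 0.0345 0.1158] yaw -0.1377 thetaR 0.0001 F [-0.24 -2.19  6.9 ] T [-0.269 -0.057  0.011] tau6 0.0093 gap 0.1788
t: 30.7
tcp [0.5171 0.0349 0.1158] yaw -0.1377 thetaR 0.0001 F [ 0.57 -1.62  6.04] T [-0.273 -0.053  0.036] tau6 0.0092 gap 0.1775
```

```bash
python3 -m inch '[[0.7,[-0.01,0,0],[0,0,0]],[0.7,[-0.02,0,0],[0,0,0]],[0.7,[-0.03,0,0],[0,0,0]],[0.7,[-0.03,0,0],[0,0,0]]]' |head -1; python3 st.py
python3 -m inch '[[0.7,[-0.01,0,0],[0,0,0]],[0.7,[-0.01,0,0],[0,0,0]]]' |head -1; python3 st.py
python3 -m inch '[[0.7,[-0.01,0,0],[0,0,0]],[0.7,[-0.01,0,0],[0,0,0]]]' |head -1; python3 st.py
```

```text
t: 31.1
tcp [0.5142 0.0353 0.1158] yaw -0.1377 thetaR 0.0001 F [ 0.47 -1.3   6.14] T [-0.272 -0.015  0.023] tau6 0.0091 gap 0.178
t: 31.3
tcp [0.5132 0.0355 0.1158] yaw -0.1377 thetaR 0.0001 F [ 0.83 -0.91  6.29] T [-0.286 -0.073 -0.005] tau6 0.0094 gap 0.1724
t: 31.5
tcp [0.5123 0.0356 0.1158] yaw -0.1377 thetaR 0.0001 F [ 0.54 -1.25  6.05] T [-0.268 -0.131  0.031] tau6 0.0122 gap 0.1795
```

```bash
python3 -m inch '[[0.7,[-0.01,0,0],[0,0,0]],[0.7,[-0.01,0,0],[0,0,0]]]' |head -1; python3 st.py
python3 -m inch '[[0.7,[-0.01,0,0],[0,0,0]],[0.7,[-0.01,0,0],[0,0,0]]]' |head -1; python3 st.py
```

```text
t: 31.7
tcp [0.5123 0.0356 0.1158] yaw -0.1378 thetaR 0.0002 F [ 4.06 -0.85  4.07] T [-0.339 -0.553  0.053] tau6 0.017 gap 0.18
t: 31.9
tcp [0.5123 0.0356 0.1158] yaw -0.138 thetaR 0.0004 F [ 5.67 -3.39  2.74] T [-0.408 -0.926  0.023] tau6 0.0188 gap 0.1753
```

At the bolt's stop. Ease the load, open, rise and check.

```bash
python3 -m inch '[[0.7,[0.015,0,0],[0,0,0]],[0.5,[0.015,0,0],[0,0,0]],[0.2,[0.015,0,0],[0,0,0]],[-0.2,[0.015,0,0],[0,0,0]],[-0.4,[0.015,0,0],[0,0,0]],[-0.4,[0.015,0,0],[0,0,0]],[-0.4,[0.015,0,-0.4],[0,0,0]],[-0.4,[0.015,0,-0.8],[0,0,0]],[-0.4,[0.015,0,-0.8],[0,0,0]],[-0.4,[0.015,0,-0.8],[0,0,0]],[-0.4,[0.015,0,-0.8],[0,0,0]]]'
python3 - <<'E'
from h import *; import json
i=camera_info("wrist"); p,d=snapshot("wrist"); cv2.imwrite("pics/w10.png",p)
a=cv2.imread("pics/w9.png")
p2,_=snapshot("top"); cv2.imwrite("pics/top2.png",p2)
E
python3 st.py
```

```text
t: 33.0
tcp_pos: [0.5098, 0.0361, 0.1944]
tool_rot: [0.998, -0.069, -0.001, -0.0]
force: [0.0, -0.9, -0.2]
finger_gap: 0.702
tcp [0.5097 0.0361 0.194 ] yaw -0.1378 thetaR 0.0002 F [-0.18 -0.01 -0.83] T [ 0.02   0.014 -0.021] tau6 0.0 gap 0.6997
```

View pics/w10.png

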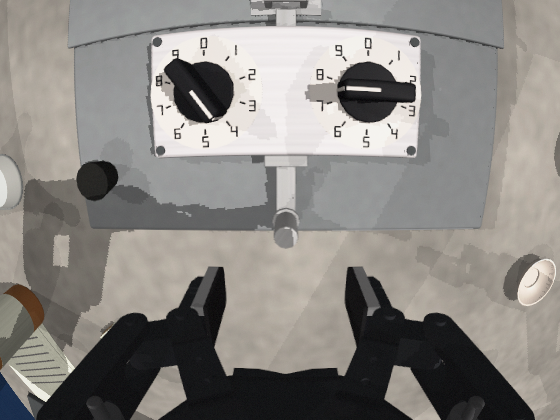

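View pics/top2.png

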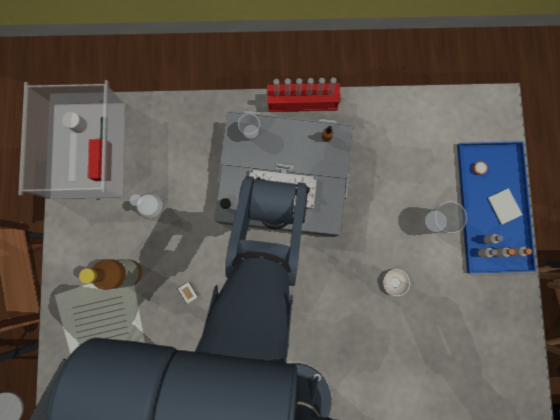

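Run:
```python
from h import *; import json
a=json.load(open("pics/w9.json")); b=camera_info("wrist")
A=fish(a,286,242,.144);B=fish(b,286,236.5,.144); print(A,B,np.linalg.norm((A-B)[:2]))
print(sign_off())
```

```text
[0.52480494 0.03366867 0.144     ] [0.51148854 0.03548025 0.144     ] 0.013439059075932262
the job is handed in; nothing more can be done
None
```

The chest should be unlocked: the bolt is drawn back to its stop and I have let go. I signed off at about 33 s; sign-off gives no verdict.

- **Left dial:** I turned it to 4. The angle read from the tool was 2.512 rad, and a picture confirmed it.
- **Right dial:** I turned it on clockwise in small steps. It went slack at about 4.52 rad and stopped firmly at about 4.73. I held at most about 0.19 N m there, then backed off about 0.05 rad before letting go.
- **Bolt:** It slid freely at about 1 N to its stop. The force reached about 6 N once it was against the stop, and I eased that off before opening the gripper.

**Final checks:**
- The bolt had moved about 13.4 mm by the wrist camera and about 13.5 mm by the arm's own position.
- The gripper was open above the pull and the force readings were near zero.
- The bystanders look unmoved in the top view. I compared them by eye, not by measurement.

**One disagreement:** the slack on the right dial ran over about 0.2 rad, wider than the stated gate of about 0.13 rad. The catch force can't be read directly; going by the torques and pull force, it stayed well under 12 N.

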